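# Load the slide dryer with the lifter

### The job

Load the slide rack into the slide dryer. The hood is too low for a hand, so set the rack down crosswise on the marked end of the steel lifter's flat blade, take the lifter by its red grip, carry the rack on it - level, without tipping or dropping it - into the dryer, and lower the blade between the two rails so that the rack is left standing squarely on both rails at the blue corner marks. Then draw the lifter out and set it down flat on the worktop clear of the dryer, leaving the cup, the carton and the tape undisturbed.

Things in the scene. Friction and masses are not known exactly. Their poses are not given: they have to be found in the camera images.
- rack_mid (a point): Centre, half-way up, of the slide rack: loose white plastic frame with upright glass slides, 54 mm along its own x, 96 mm along its own y, 40 mm high, 80 g, flat underside; stands on the worktop at the start. Grip it across its 54 mm width (its x). z axis up.
- lifter: Loose lifter, 160 g, lies flat on the worktop. Origin on its underside below the middle of the red grip; x points along the blade to its tip, z up. Steel heel 56 x 60 x 6 mm round the origin; blade 36 mm wide, 4 mm thick, its tip 155 mm ahead. Red upright grip: 50 mm along x, 12 mm thick (y), 6 to 66 mm above the underside; take it from above across its thickness.
- lifter_grip (a point): Middle of the flat sides of the lifter's red grip, 41 mm above the lifter's underside, straight above its origin. Axes as the lifter's. Beware when swinging the lifter: a fixed beige dispenser, 0.31 m tall, stands to the right of the dryer (world x 0.58 to 0.80, y -0.29 to -0.01).
- lifter_seat (a point): Middle of the place for the rack on the blade's top face (4 mm above the underside), between two blue lines, 125 mm ahead of the lifter's origin. The rack's 96 mm length goes across the blade (rack y along lifter y, either way round). Axes as the lifter's.
- dryer_place (a point): Middle of the rack's place in the slide dryer, between blue corner marks, at the height of the rails' tops (45 mm above the worktop); axes as the dryer's. Two rails run along x from 57 mm before to 67 mm behind it, with an open channel 54 mm wide between them (floor 10 mm above the worktop). The rack's length goes across both rails (rack y along dryer y, either way round).
- cup_grey: Bystander: loose sample cup with a grey lid, 55 mm across, 58 mm high; origin at its underside.
- box_blue: Bystander: loose blue and white carton, 55 x 90 x 45 mm; origin at the centre of its underside.
- tape: Bystander: loose roll of beige tape, 52 mm across, 19 mm high; origin at its underside.
- rack: The slide rack itself; origin at the centre of its underside, axes as at rack_mid.
- dryer: Slide dryer, fixed white and grey box; origin on the worktop below dryer_place, own x from its open front inwards, z up. Base reaches 60 mm before the origin; 150 mm wide outside, 134 mm inside; back wall's inner face 65 mm behind the origin; hood's underside 150 mm and top 180 mm above the worktop, its front edge 42 mm before the origin.

How it is judged:
On the way, in this order (a step that is already met when the one before it is completed fails the run):
1. the rack stands on the marked end of the lifter's blade, let go (x of rack_mid in the frame of lifter between 0.105 and 0.145 m and y of rack_mid in the frame of lifter between -0.018 and 0.018 m and z of rack_mid in the frame of lifter between 0.02 and 0.028 m and angle between the y axis of rack_mid and the y axis of lifter, either way round below 0.25 rad and contact force between the fingers and rack below 0.05 N), for 0.2 s.
2. the rack rides on the raised lifter, not touched by the fingers (height (world z) of rack_mid above 0.045 m and contact force between rack and lifter above 0.2 N and contact force between the fingers and rack below 0.05 N and contact force between rack and dryer below 0.05 N), for 0.3 s.
3. the rack stands on both rails at the marks, free of the lifter (x of rack_mid in the frame of dryer_place between -0.02 and 0.02 m and y of rack_mid in the frame of dryer_place between -0.02 and 0.02 m and z of rack_mid in the frame of dryer_place between 0.016 and 0.024 m and angle between the y axis of rack_mid and the y axis of dryer_place, either way round below 0.18 rad and angle between rack_mid's own z axis and vertical below 0.06 rad and contact force between rack and lifter below 0.05 N and contact force between the fingers and rack below 0.05 N), for 0.2 s.
At the end, for the whole second after the job is handed in: The rack stands still and level on both rails, its centre within 20 mm of the marked place along and across and within 10 degrees of square, free of lifter and fingers; the lifter lies flat and still on the worktop, let go (all of step 3 and linear speed of rack below 0.01 m/s and height (world z) of lifter below 0.006 m and angle between lifter's own z axis and vertical below 0.06 rad and linear speed of lifter below 0.02 m/s and contact force between the fingers and lifter below 0.05 N); the robot touches nothing.
It fails at once if the rack is tipped more than 15 degrees (angle between rack_mid's own z axis and vertical above 0.26 rad).
It fails at once if the rack is dropped (falls freely by more than about 12 mm) (linear speed of rack above 0.5 m/s and contact force between the fingers and rack below 0.01 N and contact force between rack and lifter below 0.01 N).
It fails at once if a bystander (cup, carton or tape) is moved by more than 30 mm (distance of any of cup_grey, box_blue, tape from where it was at the start of the episode above 0.03 m).
It also fails if it takes over 64 s, if anything falls off the work surface, if the arm or the gripper's body presses on something with over 40 N, if the wrist force passes 120 N, or if a joint passes its speed limit or range.

### The arm

A 7-joint arm with a two-finger parallel gripper is mounted at the origin on a cart in front of the work surface, level with it; the furniture and walls round the work are solid. World frame = base frame: x ahead of the robot, y to its left, z up, the work surface at z = 0. Lengths are in m, angles in rad, forces in N, time in s.
With the tool pointing down it reaches from about 0.425 to 0.875 m from the base axis. Payload 8.4 kg.
Tool frame: the origin (TCP) lies where the fingers leave the gripper's body, on its centre line; the fingertips stand 70 mm ahead of it and the grasp point (between the pads) lies 51 mm ahead of it; y points along the fingers, z is the direction in which the jaws open and shut, and the axes are right-handed (so a half turn about y gives the same grasp; the last joint's range is limited). The gripper opens to 87 mm and grips with 3 to 60 N. Pads are 19 mm wide; open, the fingers measure 117 mm over their backs; the gripper's body (75 mm by 190 mm) begins 51 mm behind the grasp point.
Start: joints at [1.196, 0.333, 0.04, 1.465, -0.013, 1.343, -0.059], TCP at [0.177, -0.625, 0.292] pointing down, gripper open.
Joint ranges: [-2.58, 2.58], [-0.38, 2.09], [-1.3, 1.39], [0.25, 2.4], [-1.5, 4.64], [0.08, 2.09], [-2.65, 2.65]. Speed limits (rad/s): [2.22, 2.22, 2.79, 2.79, 3.14, 3.14, 3.14].

### API

Orientations are given as a rotation vector (axis times angle).
In Python, from plant import arm, eyes gives the robot as it stands.
- The arm moves only by the shell command python3 -m crank 'ROWS' [FORCE]. ROWS is JSON, a list of rows, each a list of 7 numbers: the shift along the tool's x, y, z in units of 25 mm (1.0 is 25 mm), then the turn, a rotation vector about the tool's x, y, z in units of 6 degrees (1.0 is 6 degrees), then the finger opening in mm, from 0 to 87. A call has 1 to 20 rows; each row shifts and turns the commanded pose from where the row before left it, along the tool's axes as they then stand; what a row does not reach is not made up. A row lasts 1/12 s, in which the tool goes at most 41.7 mm and 7.16 degrees, less where a joint would pass 70% of its speed; a pose out of reach is approached as far as the arm can. A call is refused whole if a number of a shift passes 1 or a number of a turn 1, either way. A call with a gripper value outside its range is refused whole. The fingers move at their own pace and stop on an object; FORCE is the grip in N (left out, the last holds). Time passes only in rows, so rows that do not move let the fingers close. It gives the time, the measured TCP pose, the force and the opening at its end, in the units of the state.
- arm.get_state(): the state, without advancing time (a new reading comes with each control period).
- eyes.camera(name): name is "side" or "top"; returns the picture (400x640x3 uint8, red, green, blue); there is no depth.
- eyes.camera_info(name): a dict with "intrinsics" (3x3 intrinsics, pixels), "k1" (the pictures are not rectified: a ray, as slopes to the right and down, at radius r is drawn at 1 + k1 r^2 times it, then the intrinsics apply), "rvec" (rotation vector, rad) and "tvec" (3), from world to camera coordinates, as OpenCV has them. Camera axes: x right, y down, z forward; pixel columns grow to the right and rows downward; lengths in m; the calibration is good to about 2 mm. A picture is of the moment at which its call begins. camera_info takes no time and is no camera call.
- arm.sign_off(): hands the job in, once; it reports no verdict.
The state is a dict: "t": time; "joint_pos": joint angles; "dq": joint speeds; "effort": joint torques, N m; "ee_pos": TCP position; "tool_rot": TCP orientation; "ft_force": force on the tool from outside, world axes, zero at the start; "torque": the same for the moment, N m; "grip_width": finger opening in m.
Only numpy, scipy, OpenCV 4.12 (cv2) and the standard library are available. Lean on these libraries where they do the work, as an engineer would, in place of code of your own. Each camera call takes 0.05 s, during which the arm holds its last target. There are 200 camera calls.

## Working session

There is one attempt and no reset: what is moved stays moved. The work goes in short steps, Python scripts to look and compute and a shell command to move; the robot and the scene stay as the last step left them, time stands still between calls to the robot, and variables do not carry over. Pictures are saved under pics/ and viewed, about 8 in all and at most 12, crops included, and the job is handed in when it is done.

```bash
ls; mkdir -p pics; python3 - <<'E'
from plant import arm, eyes
import cv2
for n in("side","top"):
    cv2.imwrite(f"pics/{n}0.png",eyes.camera(n)[:,:,::-1]); print(n,eyes.camera_info(n))
print(arm.get_state())
E
```

```text
pics
side {'intrinsics': array([[399.96265561,   0.        , 326.34631823],
       [  0.        , 399.96265561, 196.9622676 ],
       [  0.        ,   0.        ,   1.        ]]), 'k1': -0.02067139056107979, 'rvec': array([ 2.24411525, -0.01468141, -0.01479348]), 'tvec': array([-0.53463544,  0.06136267,  1.00980427])}
top {'intrinsics': array([[450.29133187,   0.        , 316.42730672],
       [  0.        , 450.29133187, 202.72082713],
       [  0.        ,   0.        ,   1.        ]]), 'k1': -0.11768818576882252, 'rvec': array([ 2.16025458, -2.11284797,  0.12276733]), 'tvec': array([-0.00931631,  0.54388095,  1.09612675])}
{'t': 0.1, 'joint_pos': array([ 1.19580996,  0.33383833,  0.03984801,  1.46617168, -0.01341847,
        1.34329825, -0.05849258]), 'dq': array([-4.16368221e-04, -1.70564894e-03, -6.37520637e-05, -5.47659472e-03,
       -1.19381664e-03,  4.42141253e-05,  1.23042141e-04]), 'effort': array([ 2.79746542e-03, -6.57808328e+01,  1.33914404e+00, -4.04709470e+01,
       -5.97449765e-02,  4.09558753e-02,  8.87145666e-05]), 'ee_pos': array([ 0.17691201, -0.62512933,  0.29145447]), 'tool_rot': array([-0.28809907,  2.07540666, -2.07242323]), 'ft_force': array([-0.1751475 ,  0.48166857,  0.42700721]), 'torque': array([ 0.01360775,  0.03738001, -0.00873741]), 'grip_width': 0.08674462542455152}
```

View pics/top0.png

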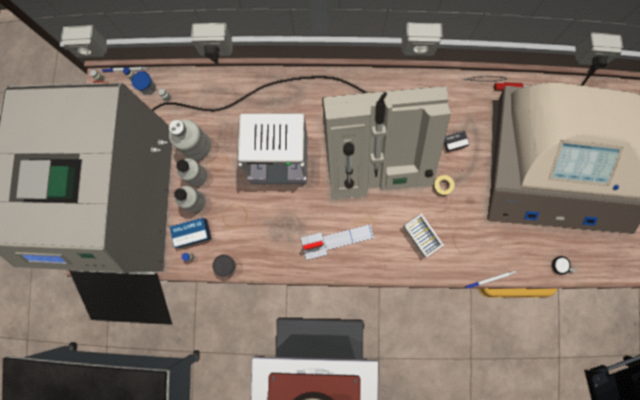

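View pics/side0.png

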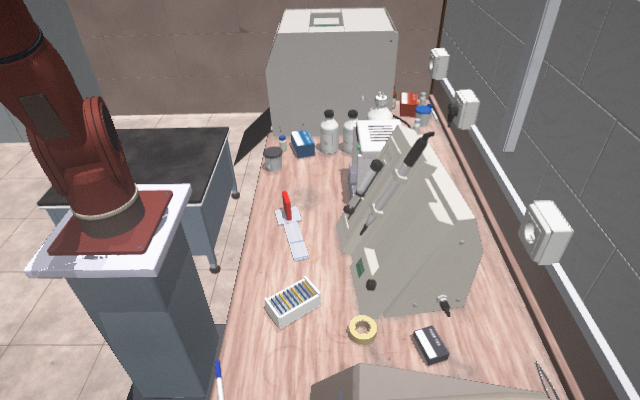

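The top picture shows the lifter with its heel at about (313,244) and tip at about (372,233), the rack at (424,236), the dryer hood at (272,135) with its front at row ~185, the tape at (444,185), the carton at (190,234) and the cup at (224,266). The side picture agrees. Next I'll take enlarged crops.

```bash
cat > h.py <<'E'
import numpy as np, cv2
from scipy.spatial.transform import Rotation as R
from plant import arm, eyes
def cam(n):
    i=eyes.camera_info(n); return i["intrinsics"],i["k1"],R.from_rotvec(np.ravel(i["rvec"])).as_matrix(),np.ravel(i["tvec"])
def ray(n,u,v):
    K,k,Rm,t=cam(n); p=cv2.undistortPoints(np.array([[[u,v]]],float),K,np.array([k,0,0,0.]))[0,0]
    return -Rm.T@t, Rm.T@np.array([*p,1])
def at(n,u,v,z):
    c,d=ray(n,u,v); return c+d*(z-c[2])/d[2]
def proj(n,P):
    K,k,Rm,t=cam(n); return cv2.projectPoints(np.atleast_2d(np.array(P,float)),cv2.Rodrigues(Rm)[0],t,K,np.array([k,0,0,0.]))[0][:,0]
def crop(n,x0,y0,x1,y1,s): return cv2.resize(eyes.camera(n)[y0:y1,x0:x1,::-1],None,fx=s,fy=s,interpolation=cv2.INTER_CUBIC)
E
python3 - <<'E'
from h import *
a=crop("top",295,205,455,265,5)
b=crop("top",230,105,320,195,3)
c=crop("side",250,180,380,330,2)
o=np.zeros((600,800,3),np.uint8); o[:300]=a; o[300:570,:270]=b; o[300:600,280:540]=c
cv2.imwrite("pics/m1.png",o)
E
```

```text
(no output)
```

View pics/m1.png

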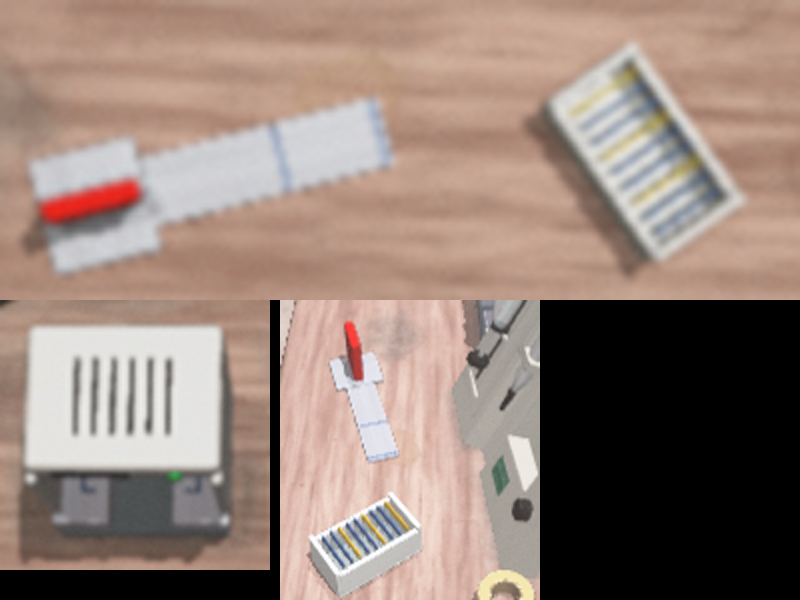

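```bash
python3 - <<'E'
from h import *
np.set_printoptions(precision=4,suppress=True)
A=lambda X,Y,z: at("top",295+(X+.5)/5-.5,205+(Y+.5)/5-.5,z)[:2]
B=lambda X,Y,z: at("top",230+(X+.5)/3-.5,105+(Y-300+.5)/3-.5,z)[:2]
tip=[A(380,98,.004),A(393,163,.004)]; hl=[A(30,160,.006),A(55,272,.006)]; hr=[A(135,140,.006),A(160,250,.006)]
ln=[A(272,125,.004),A(288,192,.004)]
T=np.mean(tip,0); H=np.mean(hl+hr,0); d=T-H; print("tip",T,"heel",H,"len",np.linalg.norm(d),"yaw",np.degrees(np.arctan2(d[1],d[0])),"line",np.linalg.norm(np.mean(ln,0)-H))
print("grip top", A(90,200,.066))
r=[A(632,43,.04),A(548,107,.04),A(658,262,.04),A(745,200,.04)]
c=np.mean(r,0); l=(r[2]+r[3]-r[0]-r[1])/2; w=(r[3]+r[0]-r[1]-r[2])/2
print("rack",c,np.linalg.norm(l),np.linalg.norm(w),np.degrees(np.arctan2(l[1],l[0])),np.degrees(np.arctan2(w[1],w[0])))
h=[B(28,325,.18),B(222,325,.18),B(222,470,.18),B(25,470,.18)]
print("hood",np.array(h)); f=(h[2]+h[3])/2; x=(h[0]+h[1])/2-f; print("front mid",f,np.linalg.norm(x),np.degrees(np.arctan2(x[1],x[0])), np.linalg.norm(h[2]-h[3]))
print("rail front",B(55,522,.045),B(222,522,.045),"marks",B(85,490,.045),B(195,490,.045))
for p in [(190,234,.045),(224,266,.058),(444,185,.019)]: print(at("top",*p))
s=arm.get_state(); print(R.from_rotvec(s["tool_rot"]).as_matrix())
E
```

```text
tip [ 0.4791 -0.1407] heel [0.4373 0.0082] len 0.15467898253331616 yaw -74.3375496787057 line 0.09794726442162248
grip top [0.4372 0.0088]
rack [ 0.4676 -0.2669] 0.0949404539211804 0.05388591810179221 -144.11269299002836 -53.23601930817487
hood [[0.7282 0.1815]
 [0.7297 0.0329]
 [0.6167 0.0296]
 [0.6144 0.1776]]
front mid [0.6155 0.1036] 0.11343749679167452 1.804664555299758 0.14801134983911693
rail front [0.6011 0.1779] [0.6037 0.0363] marks [0.6292 0.1535] [0.6308 0.0599]
[0.4568 0.3195 0.045 ]
[0.3796 0.2255 0.058 ]
[ 0.5997 -0.3253  0.019 ]
[[-0.9622 -0.0002  0.2723]
 [-0.2723  0.0007 -0.9622]
 [ 0.     -1.     -0.0007]]
```

```bash
cat > go.py <<'E'
import sys
from h import *
# go.py X Y Z JAWYAW : turn about tool y first, then shifts in the turned tool frame (units)
x,y,z,yaw=map(float,sys.argv[1:5]); s=arm.get_state(); M=R.from_rotvec(s["tool_rot"]).as_matrix()
p=s["ee_pos"]; cy=np.degrees(np.arctan2(M[1,2],M[0,2])); a=np.radians(yaw)
Z=np.array([np.cos(a),np.sin(a),0]);Y=np.array([0,0,-1.]);X=np.cross(Y,Z); N=np.c_[X,Y,Z]
print("pose",p.round(4),"yaw",cy.round(2),"tilt(x,y,z units incl turn)",(np.degrees(R.from_matrix(M.T@N).as_rotvec())/6).round(2))
print("shift units",(N.T@(np.array([x,y,z])-p)/.025).round(2),"t",s["t"],"grip",s["grip_width"].round(4),"F",s["ft_force"].round(2))
E
python3 -m crank '[[0,0,0,0,-0.85,0,87],[0,0,0,0,-0.85,0,87],[0,0,0,0,-0.85,0,87],[0,0,0,0,-0.85,0,87]]'
python3 -m crank '[[-0.89,0.22,-0.23,0,0,0,87],[-0.89,0.22,-0.23,0,0,0,87],[-0.89,0.22,-0.23,0,0,0,87],[-0.89,0.22,-0.23,0,0,0,87],[-0.89,0.22,-0.23,0,0,0,87],[-0.89,0.22,-0.23,0,0,0,87],[-0.89,0.22,-0.23,0,0,0,87],[-0.89,0.22,-0.23,0,0,0,87],[-0.89,0.22,-0.23,0,0,0,87],[-0.89,0.22,-0.23,0,0,0,87],[-0.89,0.22,-0.23,0,0,0,87],[-0.89,0.22,-0.23,0,0,0,87],[-0.89,0.22,-0.23,0,0,0,87],[-0.89,0.22,-0.23,0,0,0,87],[-0.89,0.22,-0.23,0,0,0,87],[-0.89,0.22,-0.23,0,0,0,87],[-0.89,0.22,-0.23,0,0,0,87],[-0.89,0.22,-0.23,0,0,0,87],[-0.89,0.22,-0.23,0,0,0,87],[0,0,0,0,0,0,87]]'
python3 go.py .4676 -.2669 .1 -53.8
```

```text
t: 0.58
ee_pos: [0.177, -0.6253, 0.2921]
tool_rot: [-0.611, 1.857, -1.856]
ft_force: [0.6, 0.6, 0.4]
grip_width: 0.0872
t: 2.25
ee_pos: [0.4562, -0.2829, 0.1869]
tool_rot: [-0.611, 1.857, -1.853]
ft_force: [0.1, 0.2, 1.2]
grip_width: 0.0872
pose [ 0.4562 -0.2829  0.1869] yaw -53.47 tilt(x,y,z units incl turn) [ 0.02  0.06 -0.02]Traceback (most recent call last):
  File "go.py", line 8, in <module>
    print("shift units",(N.T@(np.array([x,y,z])-p)/.025).round(2),"t",s["t"],"grip",s["grip_width"].round(4),"F",s["ft_force"].round(2))
                                                                                    ^^^^^^^^^^^^^^^^^^^^^
AttributeError: 'float' object has no attribute 'round'
```

```bash
sed -i 's/s\["grip_width"\].round(4)/round(s["grip_width"],4)/' go.py
python3 -m crank '[[-0.38,0.5,-0.12,0,0,0,87],[-0.37,0.5,-0.13,0,0,0,87],[0,0.7,0,0,0,0,87],[0,0.7,0,0,0,0,87],[0,0.6,0,0,0,0,87],[0,0,0,0,0,0,87],[0,0,0,0,0,0,87]]'
python3 go.py .4676 -.2669 .079 -53.8
python3 - <<'E'
from h import *
a=crop("top",370,190,470,270,4);b=crop("side",230,240,360,340,4)[:, :400]
cv2.imwrite("pics/m2.png",np.hstack([a[:320],b[:320]]))
E
```

```text
t: 2.83
ee_pos: [0.4642, -0.2711, 0.1114]
tool_rot: [-0.609, 1.862, -1.858]
ft_force: [0.9, 0.4, 0.5]
grip_width: 0.0873
pose [ 0.4642 -0.2711  0.1114] yaw -53.82 tilt(x,y,z units incl turn) [ 0.02 -0.    0.01]
shift units [-0.21  1.3  -0.05] t 2.8333 grip 0.0873 F [0.87 0.43 0.51]
```

View pics/m2.png

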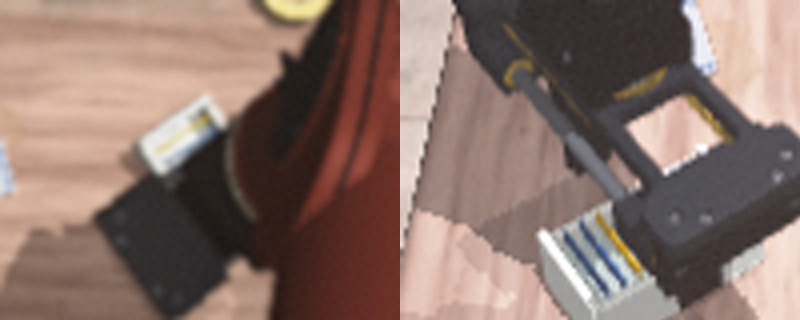

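The gripper stands over the rack, with its jaws across the 54 mm width and the rack's far end showing at crop (180,140). I'll go down and grip.

```bash
python3 -m crank '[[-0.1,0.5,-0.05,0,0,0,87],[-0.1,0.5,0,0,0,0,87],[0,0.3,0,0,0,0,87],[0,0,0,0,0,0,87],[0,0,0,0,0,0,87]]'
python3 -m crank '[[0,0,0,0,0,0,40],[0,0,0,0,0,0,40],[0,0,0,0,0,0,40],[0,0,0,0,0,0,40],[0,0,0,0,0,0,40],[0,0,0,0,0,0,40],[0,0,0,0,0,0,40],[0,0,0,0,0,0,40]]' 12
python3 go.py .4676 -.2669 .079 -53.8
```

```text
t: 3.35
ee_pos: [0.4679, -0.2672, 0.0795]
tool_rot: [-0.609, 1.861, -1.858]
ft_force: [0.3, -0.3, 0.1]
grip_width: 0.0872
t: 4.02
ee_pos: [0.4684, -0.2676, 0.0804]
tool_rot: [-0.607, 1.859, -1.859]
ft_force: [-1.0, -0.2, 2.2]
grip_width: 0.0538
pose [ 0.4684 -0.2676  0.0804] yaw -53.8 tilt(x,y,z units incl turn) [-0. -0. -0.]
shift units [ 0.01  0.06 -0.04] t 4.0167 grip 0.0538 F [-0.99 -0.24  2.17]
```

```bash
python3 -m crank '[[0,-0.4,0,0,0,0,40],[0,-0.6,0,0,0,0,40],[0,-0.6,0,0,0,0,40],[0,0,0,0,0.7,0,40],[0,0,0,0,0.7,0,40],[0,0,0,0,0.7,0,40],[0,0,0,0,0.7,0,40],[0,0,0,0,0.62,0,40],[-0.2,0,-0.6,0,0,0,40],[-0.2,0,-0.6,0,0,0,40],[-0.2,0,-0.6,0,0,0,40],[-0.2,0,-0.6,0,0,0,40],[-0.2,0,-0.6,0,0,0,40],[-0.2,0,-0.6,0,0,0,40],[-0.2,0,-0.6,0,0,0,40],[-0.2,0,-0.6,0,0,0,40],[-0.2,0,-0.6,0,0,0,40],[0,0,-0.56,0,0,0,40],[0,0,0,0,0,0,40],[0,0,0,0,0,0,40]]'
python3 go.py .4711 -.1122 .0844 -74.3
python3 - <<'E'
from h import *
a=crop("top",295,190,445,270,3);b=crop("side",240,180,360,340,3)
o=np.zeros((480,810,3),np.uint8);o[:240,:450]=a;o[:480,450:]=b
cv2.imwrite("pics/m3.png",o)
E
```

```text
t: 5.68
ee_pos: [0.4712, -0.1115, 0.1206]
tool_rot: [-0.287, 2.074, -2.075]
ft_force: [0.1, 0.3, -1.0]
grip_width: 0.0542
pose [ 0.4712 -0.1115  0.1206] yaw -74.24 tilt(x,y,z units incl turn) [-0.    0.01 -0.  ]
shift units [0.01 1.45 0.03] t 5.6833 grip 0.0542 F [ 0.13  0.26 -0.99]
```

View pics/m3.png

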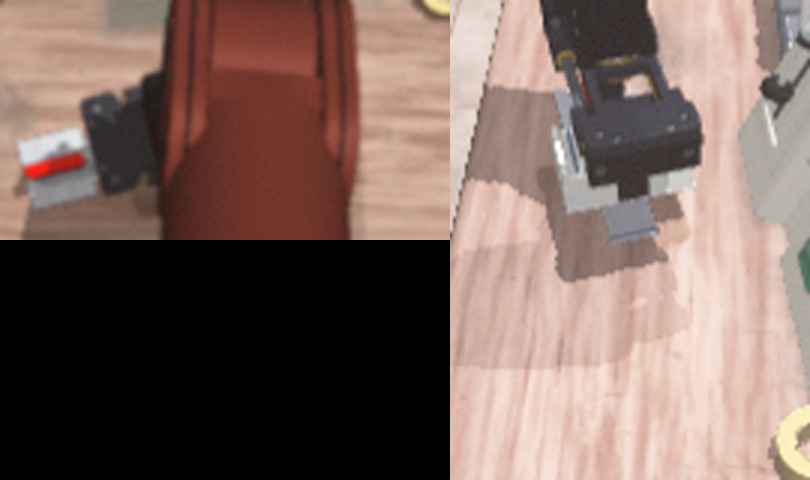

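The rack hangs crosswise over the marked end of the blade, the blade tip showing in front of it at crop (630,225). Now I'll lower it and let go.

```bash
python3 -m crank '[[0,0.5,0,0,0,0,40],[0,0.4,0,0,0,0,40],[0,0.3,0,0,0,0,40],[0,0.15,0,0,0,0,40],[0,0.1,0,0,0,0,40],[0,0,0,0,0,0,40],[0,0,0,0,0,0,40],[0,0,0,0,0,0,40]]'
python3 go.py .4711 -.1122 .0844 -74.3
```

```text
t: 6.45
ee_pos: [0.4715, -0.1119, 0.0841]
tool_rot: [-0.285, 2.075, -2.075]
ft_force: [0.3, -0.5, -0.6]
grip_width: 0.0543
pose [ 0.4715 -0.1119  0.0841] yaw -74.32 tilt(x,y,z units incl turn) [-0. -0. -0.]
shift units [ 0.02 -0.01  0.01] t 6.45 grip 0.0543 F [ 0.34 -0.48 -0.57]
```

```bash
python3 -m crank '[[0,0.04,0,0,0,0,40],[0,0,0,0,0,0,40],[0,0,0,0,0,0,58],[0,0,0,0,0,0,65],[0,0,0,0,0,0,87],[0,0,0,0,0,0,87],[0,0,0,0,0,0,87],[0,0,0,0,0,0,87],[0,0,0,0,0,0,87],[0,-0.4,0,0,0,0,87],[0,-0.8,0,0,0,0,87],[0,-1,0,0,0,0,87],[0,-1,0,0,0,0,87],[0,-1,0,0,0,0,87],[0,-0.6,0,0,0,0,87],[0,0,0,0,0,0,87],[0,0,0,0,0,0,87]]'
python3 go.py .4373 .0082 .19 15.7
```

```text
t: 7.87
ee_pos: [0.4718, -0.1119, 0.2043]
tool_rot: [-0.283, 2.073, -2.075]
ft_force: [-0.6, -0.7, -0.2]
grip_width: 0.0873
pose [ 0.4718 -0.1119  0.2043] yaw -74.32 tilt(x,y,z units incl turn) [-3.0e-02 -1.5e+01 -1.0e-02]
shift units [-5.    0.57 -0.03] t 7.8667 grip 0.0873 F [-0.61 -0.7  -0.18]
```

```bash
python3 -m crank '[[0,0,0,0,-1,0,87],[0,0,0,0,-1,0,87],[0,0,0,0,-1,0,87],[0,0,0,0,-1,0,87],[0,0,0,0,-1,0,87],[0,0,0,0,-1,0,87],[0,0,0,0,-1,0,87],[0,0,0,0,-1,0,87],[0,0,0,0,-1,0,87],[0,0,0,0,-1,0,87],[0,0,0,0,-1,0,87],[0,0,0,0,-1,0,87],[0,0,0,0,-1,0,87],[0,0,0,0,-1,0,87],[0,0,0,0,-1,0,87]]'
python3 -m crank '[[-0.8,0.1,0,0,0,0,87],[-0.9,0.1,0,0,0,0,87],[-0.9,0.1,0,0,0,0,87],[-0.9,0.1,0,0,0,0,87],[-0.9,0.1,0,0,0,0,87],[-0.6,0,0,0,0,0,87],[0,0,0,0,0,0,87],[0,0,0,0,0,0,87],[0,0,0,0,0,0,87]]'
python3 go.py .4373 .0082 .092 15.7
python3 - <<'E'
from h import *
a=crop("top",295,190,445,270,3);b=crop("side",240,180,360,340,3)
o=np.zeros((480,810,3),np.uint8);o[:240,:450]=a;o[:480,450:]=b
cv2.imwrite("pics/m4.png",o)
E
```

```text
t: 9.12
ee_pos: [0.4707, -0.1117, 0.2019]
tool_rot: [-1.329, 1.003, -1.0]
ft_force: [0.8, 0.3, 0.0]
grip_width: 0.0868
t: 9.87
ee_pos: [0.4375, 0.0077, 0.1901]
tool_rot: [-1.327, 1.006, -1.005]
ft_force: [-0.1, -0.5, 0.5]
grip_width: 0.087
pose [0.4375 0.0077 0.1901] yaw 15.65 tilt(x,y,z units incl turn) [ 0.01 -0.01 -0.  ]
shift units [-0.02  3.92 -0.  ] t 9.8667 grip 0.087 F [-0.05 -0.54  0.53]
```

View pics/m4.png

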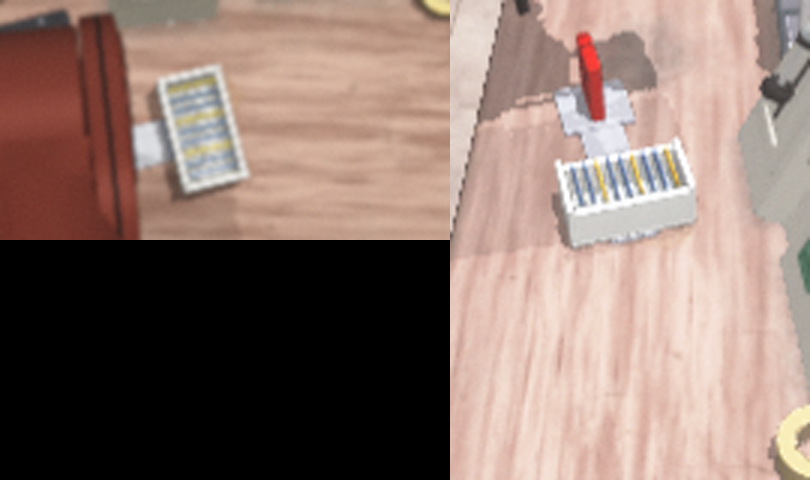

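The rack stands squarely across the blade (top view corners at crop (158,82) to (247,178)) and is clear of the red grip. I'll go down and take the grip.

```bash
python3 - <<'E'
from h import *
c=at("top",295+202.7/3,190+129.8/3,.044)[:2]; a=np.radians(-74.3); d=c-np.array([.4373,.0082])
print(c, d@[np.cos(a),np.sin(a)], d@[-np.sin(a),np.cos(a)])
E
python3 -m crank '[[0,0.6,0,0,0,0,87],[0,0.7,0,0,0,0,87],[0,0.7,0,0,0,0,87],[0,0.7,0,0,0,0,87],[0,0.6,0,0,0,0,87],[0,0.4,0,0,0,0,87],[0,0.2,0,0,0,0,87],[0,0,0,0,0,0,87],[0,0,0,0,0,0,87]]'
python3 -m crank '[[0,0,0,0,0,0,40],[0,0,0,0,0,0,25],[0,0,0,0,0,0,18],[0,0,0,0,0,0,16],[0,0,0,0,0,0,14],[0,0,0,0,0,0,12],[0,0,0,0,0,0,8],[0,0,0,0,0,0,4],[0,0,0,0,0,0,4],[0,0,0,0,0,0,4],[0,0,0,0,0,0,4],[0,0,0,0,0,0,4]]' 50
python3 go.py .4373 .0082 .092 15.7
```

```text
[ 0.46897657 -0.11369304] 0.1259171183836374 -0.002489536071707779
t: 10.72
ee_pos: [0.4379, 0.0083, 0.0933]
tool_rot: [-1.326, 1.006, -1.005]
ft_force: [-0.1, -0.6, -0.1]
grip_width: 0.0866
t: 11.72
ee_pos: [0.4376, 0.0085, 0.093]
tool_rot: [-1.326, 1.005, -1.005]
ft_force: [0.1, 0.9, -0.4]
grip_width: 0.0147
pose [0.4376 0.0085 0.093 ] yaw 15.68 tilt(x,y,z units incl turn) [ 0. -0. -0.]
shift units [ 0.01  0.04 -0.01] t 11.7167 grip 0.0147 F [ 0.09  0.87 -0.43]
```

```bash
python3 -m crank '[[0,0,0,0,0,0,4],[0,0,0,0,0,0,4],[0,0,0,0,0,0,4],[0,0,0,0,0,0,4]]' 50
python3 go.py .4373 .0082 .092 15.7
```

```text
t: 12.05
ee_pos: [0.4376, 0.0085, 0.093]
tool_rot: [-1.326, 1.005, -1.005]
ft_force: [-0.0, -0.1, 0.4]
grip_width: 0.0116
pose [0.4376 0.0085 0.093 ] yaw 15.68 tilt(x,y,z units incl turn) [ 0. -0. -0.]
shift units [ 0.01  0.04 -0.01] t 12.05 grip 0.0116 F [-0.01 -0.08  0.39]
```

```bash
python3 -m crank '[[0,-0.05,0,0,0,0,4],[0,-0.1,0,0,0,0,4],[0,-0.15,0,0,0,0,4],[0,-0.2,0,0,0,0,4],[0,-0.25,0,0,0,0,4],[0,-0.3,0,0,0,0,4],[0,-0.3,0,0,0,0,4],[0,-0.3,0,0,0,0,4],[0,-0.3,0,0,0,0,4],[0,-0.25,0,0,0,0,4],[0,-0.2,0,0,0,0,4],[0,-0.15,0,0,0,0,4],[0,-0.1,0,0,0,0,4],[0,-0.1,0,0,0,0,4],[0,-0.05,0,0,0,0,4],[0,0,0,0,0,0,4],[0,0,0,0,0,0,4],[0,0,0,0,0,0,4],[0,0,0,0,0,0,4]]'
python3 go.py .437 .10 .163 15.7
python3 - <<'E'
from h import *
a=crop("top",295,190,445,270,3);b=crop("side",240,140,360,340,3)
o=np.zeros((600,800,3),np.uint8);o[:240,:440]=a[:,:440];o[:,440:]=b
cv2.imwrite("pics/m5.png",o)
E
```

```text
t: 13.63
ee_pos: [0.4375, 0.0085, 0.1628]
tool_rot: [-1.327, 1.006, -1.005]
ft_force: [0.2, -0.2, -1.3]
grip_width: 0.0115
pose [0.4375 0.0085 0.1628] yaw 15.68 tilt(x,y,z units incl turn) [ 0. -0. -0.]
shift units [-3.53 -0.01  0.97] t 13.6333 grip 0.0115 F [ 0.16 -0.24 -1.27]
```

View pics/m5.png

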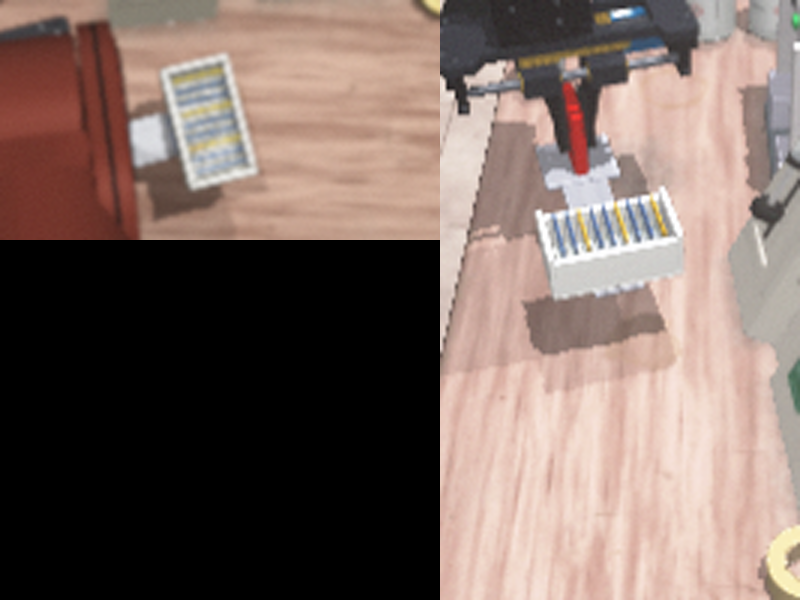

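The rack rides level on the raised lifter (side view: rack at crop (610,245) with its shadow detached). Next I'll check for sag, then move left.

```bash
python3 - <<'E'
from h import *
a=np.radians(-74.3); f=np.array([np.cos(a),np.sin(a)]); o=np.array([.4375,.0085])
for dz in(0,-.005,-.01):
    P=[*(o+.126*f),.070+.044+dz]
    print(dz,(proj("top",P)-[295,190])*3, [440,0]+(proj("side",[P])-[240,140])*3)
print("seen top 209.5,122; side", (np.array([536,212])+[660,187]+[683,240]+[555,265])/4)
E
python3 -m crank '[[-0.1,0,0.03,0,0,0,4],[-0.2,0,0.06,0,0,0,4],[-0.3,0,0.08,0,0,0,4],[-0.35,0,0.1,0,0,0,4],[-0.4,0,0.1,0,0,0,4],[-0.4,0,0.12,0,0,0,4],[-0.4,0,0.12,0,0,0,4],[-0.4,0,0.1,0,0,0,4],[-0.4,0,0.1,0,0,0,4],[-0.28,0,0.08,0,0,0,4],[-0.2,0,0.05,0,0,0,4],[-0.1,0,0.03,0,0,0,4],[0,0,0,0,0,0,4],[0,0,0,0,0,0,4]]'
python3 go.py .437 .10 .163 91.2
```

```text
0 [[208.57908246 119.82146579]] [[608.07156192 220.63865433]]
-0.005 [[208.05430167 120.33654478]] [[608.51695022 225.96514889]]
-0.01 [[207.53442563 120.84679423]] [[608.95915393 231.2526344 ]]
seen top 209.5,122; side [608.5 226. ]
t: 14.9
ee_pos: [0.4371, 0.0998, 0.163]
tool_rot: [-1.326, 1.005, -1.005]
ft_force: [-0.7, -0.5, -2.1]
grip_width: 0.0118
pose [0.4371 0.0998 0.163 ] yaw 15.68 tilt(x,y,z units incl turn) [  0.   -12.59  -0.  ]
shift units [-0.   -0.    0.01] t 14.9 grip 0.0118 F [-0.71 -0.54 -2.13]
```

```bash
python3 -m crank '[[0,0,0,0,-0.2,0,4],[0,0,0,0,-0.5,0,4],[0,0,0,0,-0.7,0,4],[0,0,0,0,-0.75,0,4],[0,0,0,0,-0.75,0,4],[0,0,0,0,-0.75,0,4],[0,0,0,0,-0.75,0,4],[0,0,0,0,-0.75,0,4],[0,0,0,0,-0.75,0,4],[0,0,0,0,-0.75,0,4],[0,0,0,0,-0.75,0,4],[0,0,0,0,-0.75,0,4],[0,0,0,0,-0.75,0,4],[0,0,0,0,-0.75,0,4],[0,0,0,0,-0.75,0,4],[0,0,0,0,-0.7,0,4],[0,0,0,0,-0.6,0,4],[0,0,0,0,-0.5,0,4],[0,0,0,0,-0.3,0,4],[0,0,0,0,-0.1,0,4]]'
python3 -m crank '[[0,0,0,0,0,0,4],[0,0,0,0,0,0,4],[0,0,0,0,0,0,4]]'
python3 go.py .5325 .1034 .163 91.2
python3 - <<'E'
from h import *
a=crop("top",215,105,355,255,4);b=crop("side",250,90,410,240,3)[:,:240]
o=np.zeros((600,800,3),np.uint8);o[:600,:560]=a;o[:450,560:]=b
cv2.imwrite("pics/m6.png",o)
E
```

```text
t: 16.57
ee_pos: [0.4371, 0.0994, 0.163]
tool_rot: [-1.571, -0.019, 0.019]
ft_force: [0.7, -1.0, -1.3]
grip_width: 0.0118
t: 16.82
ee_pos: [0.4371, 0.0998, 0.163]
tool_rot: [-1.571, -0.017, 0.017]
ft_force: [-0.2, -1.1, -2.3]
grip_width: 0.0115
pose [0.4371 0.0998 0.163 ] yaw 91.23 tilt(x,y,z units incl turn) [ 0.  0. -0.]
shift units [3.82 0.   0.06] t 16.8167 grip 0.0115 F [-0.16 -1.07 -2.34]
```

View pics/m6.png

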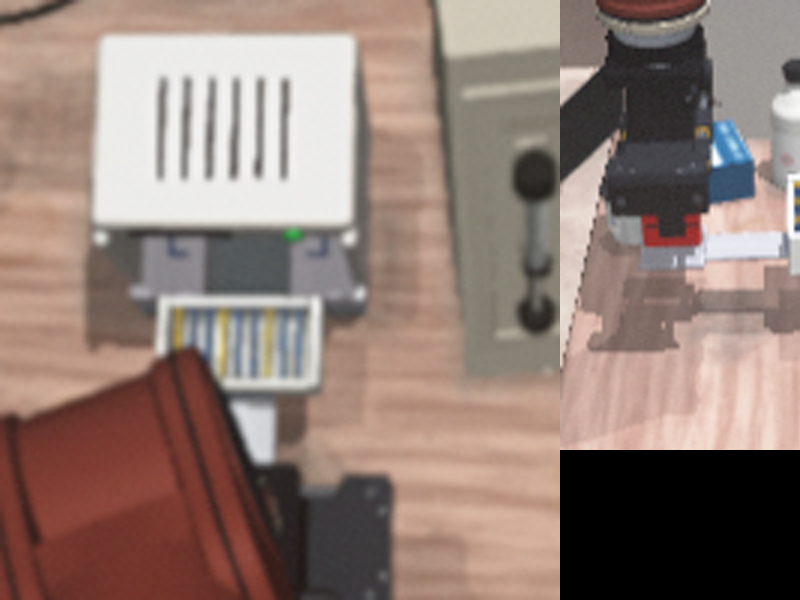

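The raised lifter points into the dryer. The rack's top is at crop (160–322, 297–390) and the blue corner marks are near (170,253) and (323,252). I'll compare the lateral centres.

```bash
python3 - <<'E'
from h import *
A=lambda X,Y,z: at("top",215+(X+.5)/4-.5,105+(Y+.5)/4-.5,z)[:2]
l,r=A(170,253,.045),A(323,252,.045); print("marks",l,r,l-r,(l+r)/2)
print("channel", A(207,275,.045),A(290,275,.045))
print("rack far",A(160,297,.112),A(322,297,.112),"near right",A(320,390,.112))
h=[A(98,35,.18),A(357,35,.18),A(356,228,.18),A(93,226,.18)]; print("hood",*h)
E
```

```text
marks [0.62951117 0.1557581 ] [0.63180898 0.05813198] [-0.00229781  0.09762612] [0.63066007 0.10694504]
channel [0.61562617 0.13146218] [0.61655024 0.07861077]
rack far [0.58795997 0.14954197] [0.58970275 0.05270375] near right [0.5339105  0.05216496]
hood [0.72725561 0.18114584] [0.7288128  0.03236237] [0.61605701 0.02968072] [0.61484524 0.17790894]
```

```bash
python3 -m crank '[[0.1,0,0.08,0,0,0,4],[0.2,0,0,0,0,0,4],[0.25,0,0,0,0,0,4],[0.25,0,0,0,0,0,4],[0.25,0,0,0,0,0,4],[0.25,0,0,0,0,0,4],[0.25,0,0,0,0,0,4],[0.25,0,0,0,0,0,4],[0.25,0,0,0,0,0,4],[0.25,0,0,0,0,0,4],[0.25,0,0,0,0,0,4],[0.25,0,0,0,0,0,4],[0.25,0,0,0,0,0,4],[0.25,0,0,0,0,0,4],[0.22,0,0,0,0,0,4],[0.2,0,0,0,0,0,4],[0.1,0,0,0,0,0,4],[0,0,0,0,0,0,4],[0,0,0,0,0,0,4],[0,0,0,0,0,0,4]]'
python3 go.py .5327 .104 .118 91.2
python3 - <<'E'
from h import *
a=crop("top",215,105,355,255,3);b=crop("side",250,90,430,240,2)
o=np.zeros((450,780,3),np.uint8);o[:450,:420]=a;o[:300,420:]=b
cv2.imwrite("pics/m7.png",o)
E
```

```text
t: 18.58
ee_pos: [0.5322, 0.1042, 0.163]
tool_rot: [-1.571, -0.017, 0.018]
ft_force: [-0.5, -0.7, -2.1]
grip_width: 0.0112
pose [0.5322 0.1042 0.163 ] yaw 91.29 tilt(x,y,z units incl turn) [ 0.    0.01 -0.  ]
shift units [ 0.02  1.8  -0.01] t 18.5833 grip 0.0112 F [-0.5  -0.71 -2.09]
```

View pics/m7.png

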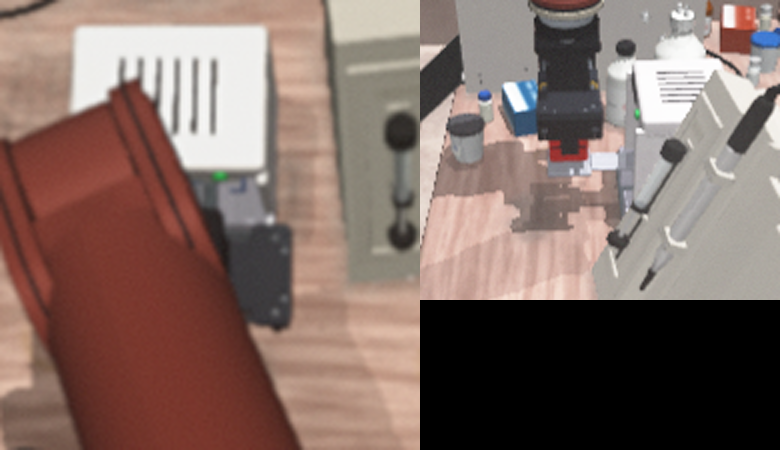

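The arm hides the rack. The readings put the seat over the marks, and no contact shows. I'll lower slowly.

```bash
python3 -m crank '[[0,0.05,0,0,0,0,4],[0,0.1,0,0,0,0,4],[0,0.15,0,0,0,0,4],[0,0.15,0,0,0,0,4],[0,0.15,0,0,0,0,4],[0,0.12,0,0,0,0,4],[0,0.1,0,0,0,0,4],[0,0.08,0,0,0,0,4],[0,0.06,0,0,0,0,4],[0,0.06,0,0,0,0,4],[0,0.06,0,0,0,0,4],[0,0.06,0,0,0,0,4],[0,0.06,0,0,0,0,4],[0,0,0,0,0,0,4],[0,0,0,0,0,0,4]]'
python3 -m crank '[[0,0.06,0,0,0,0,4],[0,0.06,0,0,0,0,4],[0,0.06,0,0,0,0,4],[0,0.1,0,0,0,0,4],[0,0.1,0,0,0,0,4],[0,0.1,0,0,0,0,4],[0,0.1,0,0,0,0,4],[0,0.05,0,0,0,0,4],[0,0,0,0,0,0,4],[0,0,0,0,0,0,4]]'
python3 go.py .5327 .104 .118 91.3
```

```text
t: 19.93
ee_pos: [0.5326, 0.1042, 0.1331]
tool_rot: [-1.571, -0.018, 0.017]
ft_force: [-0.4, -0.5, -2.0]
grip_width: 0.0117
t: 20.77
ee_pos: [0.5325, 0.1042, 0.1172]
tool_rot: [-1.571, -0.017, 0.018]
ft_force: [0.1, -0.9, -1.8]
grip_width: 0.0119
pose [0.5325 0.1042 0.1172] yaw 91.29 tilt(x,y,z units incl turn) [-0. -0. -0.]
shift units [ 0.01 -0.03 -0.01] t 20.7667 grip 0.0119 F [ 0.14 -0.95 -1.79]
```

```bash
python3 -m crank '[[-0.1,0,0,0,0,0,4],[-0.2,0,0,0,0,0,4],[-0.25,0,0,0,0,0,4],[-0.25,0,0,0,0,0,4],[-0.25,0,0,0,0,0,4],[-0.25,0,0,0,0,0,4],[-0.25,0,0,0,0,0,4],[-0.25,0,0,0,0,0,4],[-0.25,0,0,0,0,0,4],[-0.25,0,0,0,0,0,4],[-0.25,0,0,0,0,0,4],[-0.25,0,0,0,0,0,4],[-0.25,0,0,0,0,0,4],[-0.25,0,0,0,0,0,4],[-0.25,0,0,0,0,0,4],[-0.25,0,0,0,0,0,4],[-0.25,0,0,0,0,0,4],[-0.12,0,0,0,0,0,4],[0,0,0,0,0,0,4],[0,0,0,0,0,0,4]]'
python3 go.py .431 .1 .117 40
python3 - <<'E'
from h import *
a=crop("top",215,105,355,255,4);b=crop("side",250,90,410,240,3)[:,120:360]
o=np.zeros((600,800,3),np.uint8);o[:600,:560]=a;o[:450,560:]=b
cv2.imwrite("pics/m8.png",o)
E
```

```text
t: 22.43
ee_pos: [0.4284, 0.1018, 0.1174]
tool_rot: [-1.571, -0.018, 0.017]
ft_force: [0.1, -0.2, -1.6]
grip_width: 0.0114
pose [0.4284 0.1018 0.1174] yaw 91.28 tilt(x,y,z units incl turn) [-0.    8.55  0.01]
shift units [0.12 0.02 0.03] t 22.4333 grip 0.0114 F [ 0.14 -0.24 -1.64]
```

View pics/m8.png

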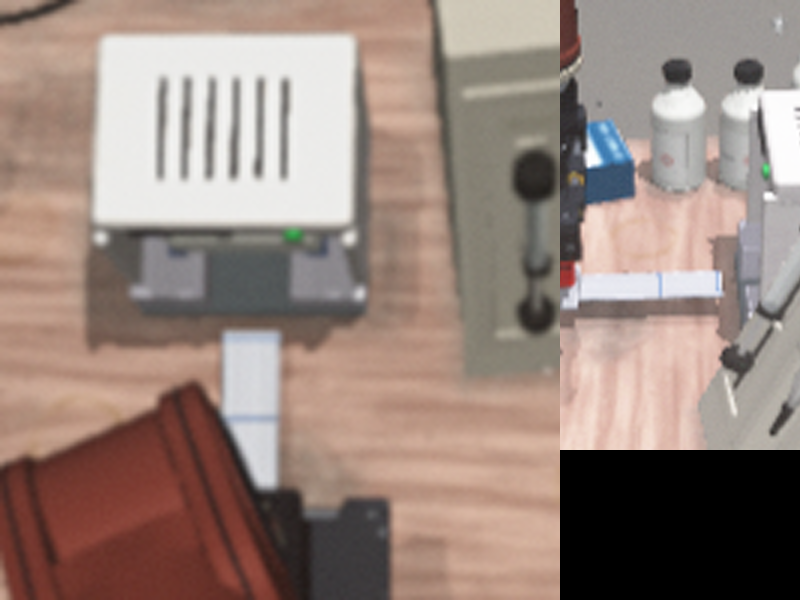

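The blade is empty with its tip clear of the dryer at crop (250,330). The rack's front edge shows under the hood between about (168,243) and (325,243), at the marks. I'll swing the lifter back and set it down.

```bash
python3 -m crank '[[0,0,0,0,0.3,0,4],[0,0,0,0,0.6,0,4],[0,0,0,0,0.8,0,4],[0,0,0,0,0.8,0,4],[0,0,0,0,0.8,0,4],[0,0,0,0,0.8,0,4],[0,0,0,0,0.8,0,4],[0,0,0,0,0.8,0,4],[0,0,0,0,0.8,0,4],[0,0,0,0,0.8,0,4],[0,0,0,0,0.8,0,4],[0,0,0,0,0.8,0,4],[0,0,0,0,0.6,0,4],[0,0,0,0,0.3,0,4],[0,0,0,0,0,0,4],[0,0,0,0,0,0,4]]'
python3 -m crank '[[0,0.1,0,0,0,0,4],[0,0.2,0,0,0,0,4],[0,0.2,0,0,0,0,4],[0,0.15,0,0,0,0,4],[0,0.1,0,0,0,0,4],[0,0.1,0,0,0,0,4],[0,0.05,0,0,0,0,4],[0,0.04,0,0,0,0,4],[0,0,0,0,0,0,4],[0,0,0,0,0,0,4]]'
python3 go.py .431 .1 .0928 32
```

```text
t: 23.87
ee_pos: [0.4285, 0.1019, 0.1172]
tool_rot: [-1.426, 0.781, -0.781]
ft_force: [-0.8, -0.5, -1.4]
grip_width: 0.0117
t: 24.7
ee_pos: [0.4284, 0.1018, 0.0939]
tool_rot: [-1.425, 0.782, -0.782]
ft_force: [0.2, -0.3, -1.1]
grip_width: 0.0119
pose [0.4284 0.1018 0.0939] yaw 32.48 tilt(x,y,z units incl turn) [-0.    0.08 -0.  ]
shift units [0.12 0.04 0.05] t 24.7 grip 0.0119 F [ 0.17 -0.32 -1.1 ]
```

Lower the last 1 mm, then release and retreat upward.

```bash
python3 -m crank '[[0,0.02,0,0,0,0,4],[0,0.02,0,0,0,0,4],[0,0,0,0,0,0,4],[0,0,0,0,0,0,4],[0,0,0,0,0,0,14],[0,0,0,0,0,0,18],[0,0,0,0,0,0,25],[0,0,0,0,0,0,40],[0,0,0,0,0,0,60],[0,0,0,0,0,0,70],[0,0,0,0,0,0,70],[0,0,0,0,0,0,70],[0,0,0,0,0,0,70],[0,0,0,0,0,0,70]]' 10
python3 -m crank '[[0,-0.4,0,0,0,0,70],[0,-0.8,0,0,0,0,70],[0,-1,0,0,0,0,70],[0,-1,0,0,0,0,70],[0,-1,0,0,0,0,70],[0,-1,0,0,0,0,70],[0,-1,0,0,0,0,70],[0,-1,0,0,0,0,70],[-0.8,0,0.8,0,0,0,70],[-0.8,0,0.8,0,0,0,70],[0,0,-1,0,0,0,70],[0,0,-1,0,0,0,70],[0,0,0,0,0,0,70],[0,0,0,0,0,0,70]]'
python3 - <<'E'
from h import *
s=arm.get_state(); print(s["t"],s["ee_pos"],s["grip_width"],s["ft_force"])
a=crop("top",215,105,375,255,3);b=crop("side",250,90,430,330,2)[:,40:360]
o=np.zeros((480,800,3),np.uint8);o[:450,:480]=a;o[:480,480:]=b
cv2.imwrite("pics/m9.png",o)
E
```

```text
t: 25.87
ee_pos: [0.4283, 0.1018, 0.0928]
tool_rot: [-1.425, 0.782, -0.782]
ft_force: [-0.4, -0.3, 0.6]
grip_width: 0.063
t: 27.03
ee_pos: [0.3979, 0.1299, 0.2735]
tool_rot: [-1.425, 0.782, -0.784]
ft_force: [0.2, -0.4, -0.3]
grip_width: 0.07
27.0333 [0.39788644 0.12987415 0.27347234] 0.06995553715691456 [ 0.21520507 -0.36516078 -0.32114835]
```

View pics/m9.png

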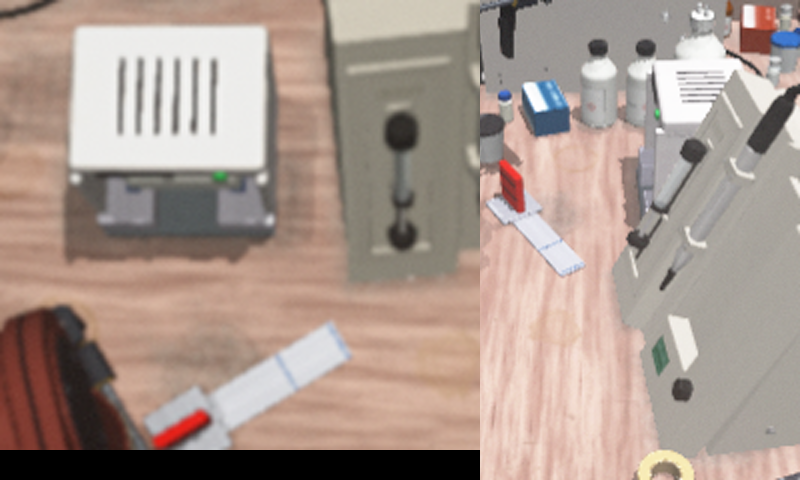

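The lifter lies flat, clear of the dryer, with its tip at crop (340,340). The cup, carton and tape stand where they were. I'll zoom in on the rack's edge under the hood.

```bash
python3 - <<'E'
from h import *
o=crop("top",235,150,315,190,10)
cv2.imwrite("pics/m10.png",o)
a=np.radians(1.3);f=np.array([np.cos(a),np.sin(a)]);l=np.array([-f[1],f[0]])
c=np.array([.6577,.1068])
for nm,u,v,z in [("mark FL",-.027,.048,.045),("mark FR",-.027,-.048,.045),("rack top FL",-.027,.048,.085),("rack top FR",-.027,-.048,.085),("hood bot",-.042,0,.15),("hood top",-.042,0,.18)]:
    p=c+f*u+l*v; print(nm,((proj("top",[[*p,z]])[0]-[235,150]+.5)*10).round())
E
```

```text
mark FL [232. 183.]
mark FR [608. 181.]
rack top FL [208. 148.]
rack top FR [597. 146.]
hood bot [368. 147.]
hood top [352. 117.]
```

View pics/m10.png

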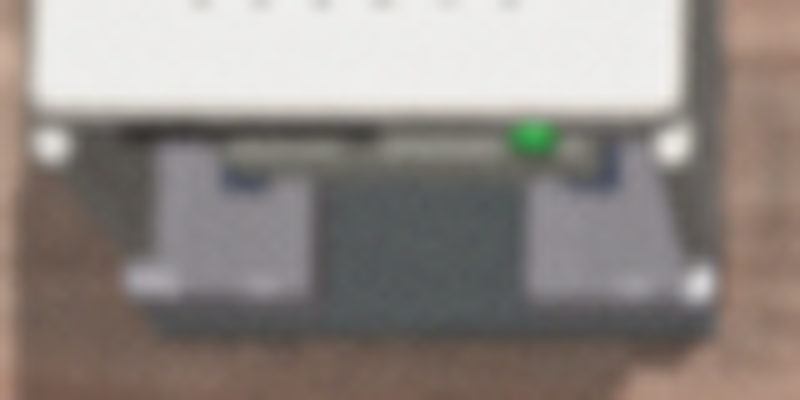

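The rack's front face shows at crop x 220–598 with its lower edge at row ~173. The marks are predicted at x 232–608, row ~182. So the rack is within about 3 mm and square. I'll hand it in.

```bash
python3 -c "
from plant import arm
print(arm.sign_off())"
```

```text
the job is handed in; nothing more can be done
None
```

The rack is in the dryer on both rails at the blue corner marks, and the lifter lies flat on the worktop clear of the dryer. I handed the job in at about 27 s of the 64 s allowed; sign-off reports no verdict.

I set the rack crosswise on the blade about 126 mm ahead of the lifter's origin and 2.5 mm off its centre line. I then carried it in level, lowered the blade into the channel, drew it out and put the lifter down.

- **Rack:** in the last picture it is within about 3 mm of the marks and looks square. Only its front edge shows under the hood, so its levelness and the support at its back were not seen directly.
- **Release onto the rails:** the wrist force was too noisy to show the rack's weight leaving the blade clearly. The blade came out empty with no drag.
- **Sag:** after the lift the side view suggested up to about 5 mm of sag at the rack and the top view could not confirm it. It had no visible effect.
- **Lifter and bystanders:** the gripper is open and raised clear of everything. The cup, carton and tape looked undisturbed in the last picture; I did not re-measure them.

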